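Draw the board carriage into line with a tapered drift

ROBOT

A 7-joint arm with a two-finger parallel gripper is mounted at the origin on the work surface. World frame = base frame: x ahead of the robot, y to its left, z up, the work surface at z = 0. Lengths are in m, angles in rad, forces in N, time in s.
With the tool pointing down it reaches from about 0.35 to 0.9 m from the base axis. Payload 19.9 kg.
Tool frame: the origin (TCP) lies between the finger pads; the fingertips stand 14 mm ahead of it and the grasp point (between the pads) lies 5 mm behind it; z points along the fingers, y is the line along which they close (so a half turn about z gives the same grasp; the last joint's range is limited). The gripper opens to 94 mm and grips with 3 to 60 N. Pads are 16 mm wide; open, the fingers measure 119 mm over their backs; the gripper's body (75 mm by 177 mm) begins 78 mm behind the grasp point.
Start: joints at [1.159, 0.417, -0.01, 1.614, 0.005, 1.111, -0.053], TCP at [0.226, -0.583, 0.219] pointing down, gripper open.
Joint ranges: [-2.81, 2.81], [-0.39, 2.02], [-1.27, 1.25], [0.06, 2.57], [-1.19, 4.33], [0.19, 2], [-2.82, 2.82]. Speed limits (rad/s): [1.89, 1.89, 2.39, 2.39, 3.01, 3.01, 3.01].

INTERFACE

Orientations are given as a unit quaternion [w, x, y, z].
In Python, from station import r gives the robot as it stands.
- The arm moves only by the tool send_rows, never from a script. Its argument "plan" is a list of rows, each an object of numbers: "jaw": the finger opening in mm, from 0 to 94; "tx", "ty", "tz": the shift along the tool's x, y, z in units of 30 mm (1.0 is 30 mm); "ax", "ay", "az": the turn, a rotation vector about the tool's x, y, z in units of 5 degrees (1.0 is 5 degrees). A call has 1 to 20 rows; each row is the pose to reach, as a shift and turn from the pose commanded when the call began, along the tool's axes at that moment; what a row does not reach only later rows make up. A row lasts 1/12 s, in which the tool goes at most 41.7 mm and 7.16 degrees, less where a joint would pass 70% of its speed; a pose out of reach is approached as far as the arm can. A call with a gripper value outside its range is refused whole. The fingers move at their own pace and stop on an object; "squeeze" is the grip in N (left out, the last holds). Time passes only in rows, so rows that repeat a pose let the fingers close. It gives the time, the measured TCP pose, the force, the opening and the grip force at its end, in the units of the state.
- r.observe(): the state, without advancing time (a new reading comes with each control period).
- r.snapshot(name): name is "scene" or "top" or "wrist"; returns (picture, depth): 384x512x3 uint8, blue, green, red; 384x512 float32, m along the optical axis (not along the pixel's ray), 0 where there is no reading.
- r.camera_info(name): a dict with "fx", "fy", "cx", "cy" (pixels), "D" ([k1, k2, p1, p2, k3] as OpenCV has them; the pictures are not rectified), "eye" and "orientation" of the camera in the world; the wrist camera has in their place "hand_eye" (4x4, takes a point from camera to tool coordinates, whose origin is the TCP and whose axes are the flange's). Camera axes: x right, y up, looking along -z (the intrinsics and any distortion apply to the point x, -y, -z); pixel columns grow to the right and rows downward; lengths in m; the calibration is good to about 2 mm. A picture is of the moment at which its call begins: read the wrist's pose just before it. camera_info takes no time and is no camera call.
- r.sign_off(): hands the job in; it is judged then, once.
Trained networks look in the newest picture that a camera, given by its name, has taken for a name from the list of things; names that differ only in an ending like _2 or _b are one class to them, and where a whole thing is asked for, a point or a joint stands for the part that bears it (a point fixed in the world has none). Each returns a list of dicts, best first, with "confidence" (0 to 1); they miss things now and then, are a little off and sometimes report something else, mostly with a low value. They report only what shows in the picture. A call takes as long as a camera call. They do not tell look-alikes from the thing itself.
- r.boxes_of(camera, label): "bbox" ([centre column, centre row, width, height] in pixels, round what is visible of it).
- r.outline_of(camera, label): "mask" (384x512 bool, what is visible of it) and "bbox" ([centre column, centre row, width, height] in pixels, round what is visible of it).
The state is a dict: "t": time; "joint_pos": joint angles; "qvel": joint speeds; "joint_efforts": joint torques, N m; "position": TCP position; "eef_rot": TCP orientation; "contact_force": force on the tool from outside, world axes, zero at the start; "ft_torque": the same for the moment, N m; "gripper_width": finger opening in m; "finger_force": force on a finger pad.
Only numpy, scipy, OpenCV 4.12 (cv2) and the standard library are available. Lean on these libraries where they do the work, as an engineer would, in place of code of your own. Each camera call takes 0.05 s, during which the arm holds its last target. There are 200 camera calls.

TASK

The circuit-board carriage on the jig sits a few millimetres out of line with the base under it: take the tapered steel drift from its black stand and push it point first down through the carriage's hole and on through the base's hole, so that its taper draws the carriage into line. Push it fully home until its collar sits flush, press it down with about 15 N for a full second to seat it (never push with more than 20 N at any time), then let go and leave it there. Let only the drift move the carriage, keep the gripper off it, and leave the other things on the bench where they are.

Things in the scene. Friction and masses are not known exactly. Their poses are not given: they have to be found in the camera images.
- drift_grip (a point): Tapered steel drift (lining-up pin), 94 mm long, about 120 g; at the start it stands upright, point down, in its black stand, ready to lift out. At the top a round handle 16 mm in diameter, 44 mm tall. This point is on the axis in mid-handle, 26 mm above the underside of the collar and 72 mm above the point. z runs along the drift, up towards the handle.
- drift_collar (a point): The drift's collar, 23 mm in diameter, 4 mm thick, just below the handle: centre of its underside; z up along the drift. Below it come 46 mm of pin: first 18 mm parallel, 12 mm in diameter, then 28 mm of taper down to a blunt point 4 mm in diameter.
- drift_tip (a point): The drift's point: centre of its lower end, 46 mm below the collar's underside.
- stand: Black plastic block, 60 x 60 mm and 55 mm tall, fixed to the bench, with a 16 mm hole straight down through its middle. The drift hangs in it by its collar. Origin: centre of the block's underside.
- jig: The jig, fixed: steel base plate 170 x 108 x 8 mm, top face 46 mm above the bench, on black feet along its long sides; open space under the hole; side guides reach 54 mm up. x along the 170 mm, z up; origin on the bench under its middle. Its 13 mm through hole, hidden by the carriage, is not measured: at first it lies 3 to 5 mm from under the carriage hole towards -x and up to 3 mm to either side in y; feel for it.
- carriage_hole (a point): Centre of the hole (13 mm, right through) in the carriage, at its upper face, 52 mm above the bench. Carriage: aluminium plate 150 x 74 x 6 mm lying on the base; from 40 mm beyond the hole towards +x it bears a green circuit board with parts up to 8 mm tall. Axes as the jig's: z up. It slides along x and y (about 2 N of friction each); along x a spring holds it out of line (1.2 N per mm, near rest at first), so the drift stays pinched.
- tin: Bystander: round stainless tin with a twist cap, 67 mm in diameter, 54 mm tall. Origin: centre of its underside.
- pump: Bystander: yellow plastic desoldering pump lying down, 183 mm long, 20 mm thick, along its x. Origin: under its middle.
- sleeve: Bystander: black silicone iron sleeve lying down, 75 mm long, 28 mm thick, along its x. Origin: under its middle.
- spare_board: Bystander: loose green circuit board 60 x 45 mm, 12 mm tall with its parts. Origin: centre of its underside.
- screwdriver: Bystander: screwdriver lying down along its x. Origin: underside.
- flux_jar: Bystander: small closed jar 40 mm in diameter, 50 mm tall. Origin: centre of its underside.
There are look-alikes about, which are no part of the job. Of the things that look like the part that bears drift_grip, the smallest one is meant.

How it is judged:
By the outcome, as a careful person would: the job done as asked, in the order asked, and still so for the second after the job is handed in, with the robot touching nothing.
It also fails if it takes over 67 s, if anything falls off the work surface, if the arm or the gripper's body presses on something with over 40 N, if the wrist force passes 120 N, or if a joint passes its speed limit or range.

## Working session

There is one attempt and no reset: what is moved stays moved. The work goes in short steps, Python scripts to look and compute and a tool call to move; the robot and the scene stay as the last step left them, time stands still between calls to the robot, and variables do not carry over. Pictures are saved under pics/ and viewed, at most 10 in all, crops included, and the job is handed in when it is done.

Besides the shell and the picture viewer there is one more tool, called after "Request:" as name([rows], argument=value, ...), one row to a line, values as JSON. send_rows: Moves the arm, as the interface text tells. Its arguments: {"type":"object","properties":{"plan":{"type":"array"},"squeeze":{"type":"number"}},"required":["plan"]}

```bash
mkdir -p pics; cat > h.py <<'E'
import numpy as np, cv2
from scipy.spatial.transform import Rotation as R
from station import r
def q2m(q): return R.from_quat([q[1],q[2],q[3],q[0]]).as_matrix()
def campose(name,st=None):
    c=r.camera_info(name)
    if 'hand_eye' in c:
        st=st or r.observe(); T=np.eye(4); T[:3,:3]=q2m(st['eef_rot']); T[:3,3]=st['position']
        T=T@np.array(c['hand_eye']); return c,T[:3,:3],T[:3,3]
    return c,q2m(c['orientation']),np.array(c['eye'])
def ray(name,uv,st=None):
    c,Rm,e=campose(name,st)
    K=np.array([[c['fx'],0,c['cx']],[0,c['fy'],c['cy']],[0,0,1.]])
    p=cv2.undistortPoints(np.array(uv,float).reshape(-1,1,2),K,np.array(c['D'])).reshape(-1,2)
    d=np.c_[p[:,0],-p[:,1],-np.ones(len(p))]@Rm.T
    return e,d
def at_z(name,uv,z,st=None):
    e,d=ray(name,uv,st); return e+d*((z-e[2])/d[:,2])[:,None]
def at_depth(name,uv,dep,st=None):
    e,d=ray(name,uv,st); return e+d*np.array(dep).reshape(-1,1)
E
python3 - <<'E'
from h import *
o=r.observe(); print({k:np.round(v,3) for k,v in o.items()})
for n in ['scene','top']:
    im,d=r.snapshot(n); cv2.imwrite(f'pics/{n}0.png',im); np.save(n+'0.npy',d)
    print(n,{k:np.round(v,3) for k,v in r.camera_info(n).items()})
    for l in ['drift_grip','stand','jig','carriage_hole']:
        for b in r.boxes_of(n,l)[:4]:
            u,v=b['bbox'][:2]; dd=d[int(v),int(u)]
            print(n,l,round(b['confidence'],2),np.round(b['bbox']),np.round(at_depth(n,[[u,v]],[dd]),3) if dd>0 else None)
a=cv2.imread('pics/scene0.png')
E
```

```text
{'t': np.float64(0.0), 'joint_pos': array([ 1.16 ,  0.418, -0.01 ,  1.614,  0.005,  1.111, -0.053]), 'qvel': array([ 0.002, -0.001, -0.   , -0.001,  0.   ,  0.001, -0.002]), 'joint_efforts': array([ 3.0000e-03, -8.5125e+01,  6.4000e-01, -4.2599e+01, -4.9000e-02,
        1.9000e-02,  0.0000e+00]), 'position': array([ 0.226, -0.582,  0.219]), 'eef_rot': array([-0.001,  0.983,  0.184, -0.   ]), 'contact_force': array([-0.551,  0.365, -0.113]), 'ft_torque': array([-0.02 ,  0.028, -0.008]), 'finger_force': np.float64(0.0), 'gripper_width': np.float64(0.094)}
scene {'fx': np.float64(478.177), 'fy': np.float64(478.177), 'cx': np.float64(258.251), 'cy': np.float64(195.342), 'D': array([0.045, 0.   , 0.   , 0.   , 0.   ]), 'eye': array([1.167, 0.088, 0.985]), 'orientation': array([0.634, 0.196, 0.216, 0.716])}
scene drift_grip 0.83 [205. 185.  20.  33.] [[ 0.557 -0.101  0.092]]
scene drift_grip 0.73 [200. 125.   9.  40.] [[ 0.378 -0.146  0.089]]
scene drift_grip 0.48 [189. 154.   6.  16.] [[ 0.467 -0.156  0.085]]
scene stand 0.6 [191. 169.  29.  36.] [[ 0.488 -0.151  0.054]]
scene stand 0.45 [236. 161.  29.  20.] [[ 0.426 -0.049  0.023]]
scene jig 0.83 [321. 216.  51.  81.] [[0.583 0.169 0.053]]
scene carriage_hole 0.72 [323. 212.  37.  57.] [[0.572 0.174 0.055]]
top {'fx': np.float64(378.378), 'fy': np.float64(378.378), 'cx': np.float64(254.002), 'cy': np.float64(190.651), 'D': array([-0.118,  0.   ,  0.   ,  0.   ,  0.   ]), 'eye': array([ 0.444, -0.005,  0.985]), 'orientation': array([-0.704, -0.04 ,  0.043,  0.707])}
top drift_grip 0.67 [294. 192.  10.  10.] [[ 0.541 -0.1    0.135]]
top drift_grip 0.65 [319. 268.  21.  19.] [[ 0.37  -0.153  0.137]]
top drift_grip 0.45 [315. 230.   9.   7.] [[ 0.455 -0.151  0.103]]
top stand 0.76 [311. 230.  29.  29.] [[ 0.456 -0.149  0.061]]
top jig 0.8 [182. 190.  52.  72.] [[0.557 0.168 0.054]]
top carriage_hole 0.63 [185. 186.  29.  60.] [[0.567 0.163 0.053]]
```

```bash
python3 - <<'E'
import cv2,numpy as np
a=cv2.imread('pics/scene0.png');b=cv2.imread('pics/top0.png')
A=cv2.resize(a[90:270,130:370],(800,600),interpolation=3)
cv2.imwrite('pics/sc_crop.png',A)
cv2.imwrite('pics/top_crop.png',cv2.resize(b[120:310,120:360],None,fx=3.1,fy=3.1,interpolation=3))
E
```

```text
(no output)
```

View pics/sc_crop.png

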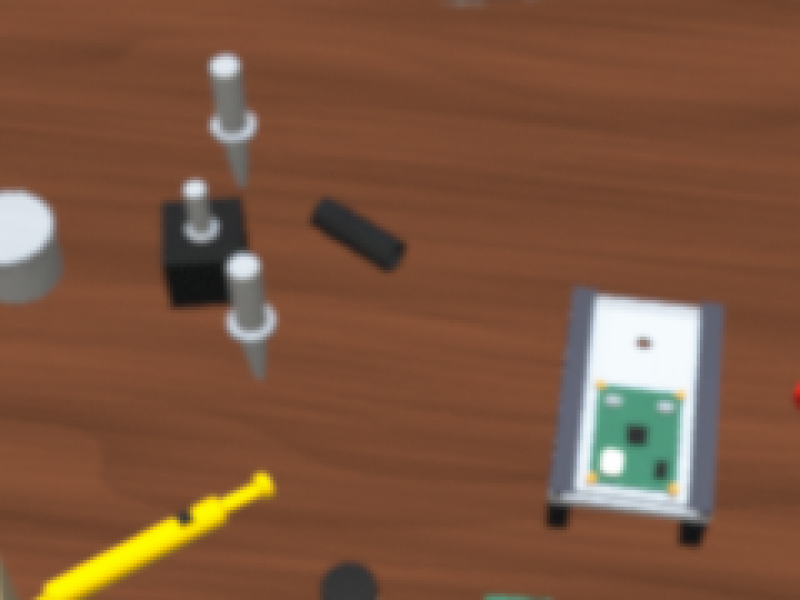

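View pics/top_crop.png

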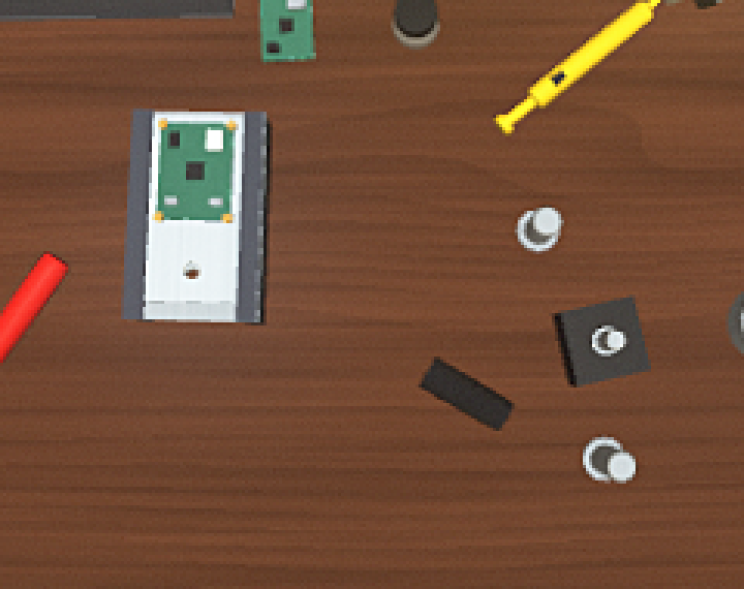

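Candidates for the drift, by scene pixel: (205,185) and (200,125), both standing free with bigger heads, and (189,154) in the black stand. The stand one is the smallest and matches the description. The top view shows the carriage hole at about (182,207), with the board towards world +x.

```bash
python3 - <<'E'
from h import *
b=cv2.imread('pics/top0.png')
# scaled crop px -> full px
f=lambda u,v:[120+u/3.1,120+v/3.1]
print('hole',at_z('top',[f(191,270)],.052))
print('drift top',at_z('top',[f(616,341)],.103),'collar',at_z('top',[f(606,341)],.059))
print('carriage edges (left bottom, left top, right bottom, right top)',at_z('top',[f(148,225),f(153,125),f(237,300),f(243,125)],.052))
print('drift from scene top',at_z('scene',[[130+195*.3,90+188*.3]],.103), 'hole',at_z('scene',[[130+644*.3,90+342*.3]],.052))
E
```

```text
hole [[0.51400097 0.17023996 0.052     ]]
drift top [[ 0.45527033 -0.1595599   0.103     ]] collar [[ 0.45588575 -0.15932072  0.059     ]]
carriage edges (left bottom, left top, right bottom, right top) [[0.55036078 0.20574131 0.052     ]
 [0.63218158 0.20360074 0.052     ]
 [0.48995031 0.13298385 0.052     ]
 [0.63162399 0.12997628 0.052     ]]
drift from scene top [[ 0.45874411 -0.15682286  0.103     ]] hole [[0.51682318 0.1721775  0.052     ]]
```

Request:
send_rows([
  {"tx": 12.3,"ty": -10.4,"az": 4.44,"jaw": 50},
  {"tx": 12.3,"ty": -10.4,"az": 4.44,"jaw": 50},
  {"tx": 12.3,"ty": -10.4,"az": 4.44,"jaw": 50},
  {"tx": 12.3,"ty": -10.4,"az": 4.44,"jaw": 50},
  {"tx": 12.3,"ty": -10.4,"az": 4.44,"jaw": 50},
  {"tx": 12.3,"ty": -10.4,"az": 4.44,"jaw": 50},
  {"tx": 12.3,"ty": -10.4,"az": 4.44,"jaw": 50},
  {"tx": 12.3,"ty": -10.4,"az": 4.44,"jaw": 50},
  {"tx": 12.3,"ty": -10.4,"az": 4.44,"jaw": 50},
  {"tx": 12.3,"ty": -10.4,"az": 4.44,"jaw": 50},
  {"tx": 12.3,"ty": -10.4,"az": 4.44,"jaw": 50},
  {"tx": 12.3,"ty": -10.4,"az": 4.44,"jaw": 50},
  {"tx": 12.3,"ty": -10.4,"az": 4.44,"jaw": 50},
  {"tx": 12.3,"ty": -10.4,"az": 4.44,"jaw": 50},
  {"tx": 12.3,"ty": -10.4,"az": 4.44,"jaw": 50},
  {"tx": 12.3,"ty": -10.4,"az": 4.44,"jaw": 50},
  {"tx": 12.3,"ty": -10.4,"az": 4.44,"jaw": 50},
])

```text
$.plan[0]: bad value
```

```bash
python3 - <<'E'
from h import *
st=r.observe(); im,d=r.snapshot('wrist'); cv2.imwrite('pics/w1.png',im); np.save('w1.npy',d)
c,Rm,e=campose('wrist',st); print(st['t'],st['position'],st['eef_rot'],np.round(st['qvel'],2),e)
print(np.round(c['hand_eye'],3),c['fx'])
for b in r.outline_of('wrist','drift_grip')[:3]:
    print(b['confidence'],b['bbox'],b['mask'].sum())
    u,v=b['bbox'][:2]; print(at_z('wrist',[[u,v]],.103,st), d[int(v),int(u)])
E
```

```text
0.5 [ 0.22587446 -0.58269616  0.21938169] [-9.00878177e-05  9.82958443e-01  1.83827882e-01 -2.63441168e-05] [ 0.  0. -0. -0. -0.  0.  0.] [ 0.28978313 -0.55790721  0.38514571]
[[-0.001  0.971  0.237  0.069]
 [ 1.     0.001 -0.001 -0.   ]
 [-0.001  0.237 -0.971 -0.166]
 [ 0.     0.     0.     1.   ]] 299.1992188654367
```

View pics/w1.png

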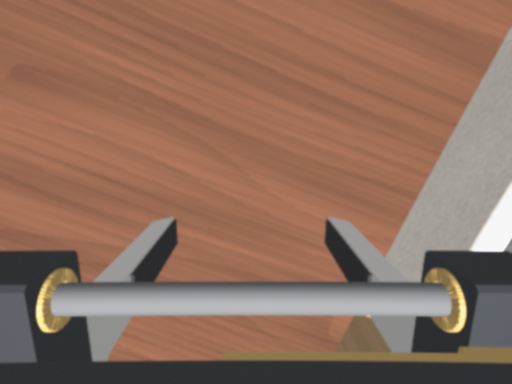

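The wrist picture is from the start pose because the move was refused. It shows only bench, the open fingers at about (170,240) and (330,240), and a grey edge on the right. I'll try the move again with every key given.

Request:
send_rows([
  {"jaw": 50,"tx": 1.0,"ty": -0.85,"tz": 0,"ax": 0,"ay": 0,"az": 0.4},
])

```text
t: 0.68
position: [0.2405, -0.552, 0.2189]
eef_rot: [0.001, 0.987, 0.164, -0.001]
contact_force: [0.9, -0.8, 0.8]
gripper_width: 0.0899
finger_force: 0.0
```

Request:
send_rows([
  {"jaw": 50,"tx": 1.0,"ty": -0.9,"tz": 0,"ax": 0,"ay": 0,"az": 0.4},
  {"jaw": 50,"tx": 2.0,"ty": -1.8,"tz": 0,"ax": 0,"ay": 0,"az": 0.8},
  {"jaw": 50,"tx": 3.0,"ty": -2.7,"tz": 0,"ax": 0,"ay": 0,"az": 1.2},
  {"jaw": 50,"tx": 4.0,"ty": -3.6,"tz": 0,"ax": 0,"ay": 0,"az": 1.6},
  {"jaw": 50,"tx": 5.0,"ty": -4.5,"tz": 0,"ax": 0,"ay": 0,"az": 2.0},
  {"jaw": 50,"tx": 6.0,"ty": -5.4,"tz": 0,"ax": 0,"ay": 0,"az": 2.4},
  {"jaw": 50,"tx": 7.0,"ty": -6.3,"tz": 0,"ax": 0,"ay": 0,"az": 2.8},
  {"jaw": 50,"tx": 8.0,"ty": -7.2,"tz": 0,"ax": 0,"ay": 0,"az": 3.2},
  {"jaw": 50,"tx": 9.0,"ty": -8.1,"tz": 0,"ax": 0,"ay": 0,"az": 3.6},
  {"jaw": 50,"tx": 10.0,"ty": -9.0,"tz": 0,"ax": 0,"ay": 0,"az": 4.0},
  {"jaw": 50,"tx": 10.97,"ty": -9.94,"tz": 0,"ax": 0,"ay": 0,"az": 4.1},
  {"jaw": 50,"tx": 10.97,"ty": -9.94,"tz": 0,"ax": 0,"ay": 0,"az": 4.1},
  {"jaw": 50,"tx": 10.97,"ty": -9.94,"tz": 0,"ax": 0,"ay": 0,"az": 4.1},
  {"jaw": 50,"tx": 10.97,"ty": -9.94,"tz": 0,"ax": 0,"ay": 0,"az": 4.1},
])

```text
t: 1.85
position: [0.4573, -0.1587, 0.2195]
eef_rot: [0.0, 1.0, -0.011, -0.0]
contact_force: [-0.4, -1.6, 0.3]
gripper_width: 0.0501
finger_force: 0.0
```

```bash
cat > w.py <<'E'
from h import *
import sys
st=r.observe(); im,d=r.snapshot('wrist'); cv2.imwrite(f'pics/{sys.argv[1]}.png',im); np.save(f'{sys.argv[1]}.npy',d)
c,Rm,e=campose('wrist',st); print(st['t'],st['position'],st['eef_rot'],np.abs(st['qvel']).max(),e)
for b in r.outline_of('wrist',sys.argv[2])[:3]:
    u,v=b['bbox'][:2]; print(b['confidence'],np.round(b['bbox'],1),at_z('wrist',[[u,v]],float(sys.argv[3]),st), d[int(v),int(u)])
E
python3 w.py w2 drift_grip .103
```

```text
1.85 [ 0.45730426 -0.15867647  0.2194578 ] [ 8.68119530e-05  9.99935453e-01 -1.13612563e-02 -6.20278143e-05] 0.01978336399320827 [ 0.52580587 -0.15999561  0.38521483]
0.91 [249.9 185.8  20.   26.7] [[ 0.46436406 -0.15816317  0.103     ]] 0.28815886
0.72 [209.1 164.3  22.1 109. ] [[ 0.48612401 -0.12001075  0.103     ]] 0.36203128
```

View pics/w2.png

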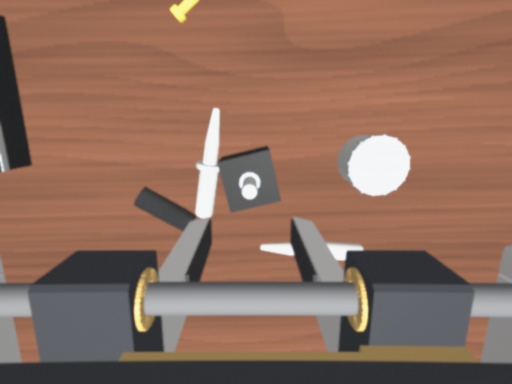

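The stand drift is at (250,188) and the tin at (375,165). Both look-alikes now appear to be lying down, at (209,164) and (310,248). I'll check that with the top camera.

```bash
python3 - <<'E'
from h import *
st=r.observe()
d=np.load('w2.npy')
px=[[249.5,190],[249.5,183],[250,176],[240,205],[214,120],[208,160],[205,205],[275,248],[345,250]]
print(np.round(at_depth('wrist',px,[d[int(v),int(u)] for u,v in px],st),3))
im,dt=r.snapshot('top'); cv2.imwrite('pics/top1.png',cv2.resize(im[120:310,120:360],None,fx=3.1,fy=3.1,interpolation=3))
E
```

```text
[[ 0.46  -0.158  0.104]
 [ 0.466 -0.159  0.097]
 [ 0.466 -0.159  0.061]
 [ 0.431 -0.147  0.055]
 [ 0.527 -0.118  0.024]
 [ 0.48  -0.109  0.025]
 [ 0.424 -0.102  0.024]
 [ 0.364 -0.189  0.025]
 [ 0.358 -0.28   0.023]]
```

View pics/top1.png

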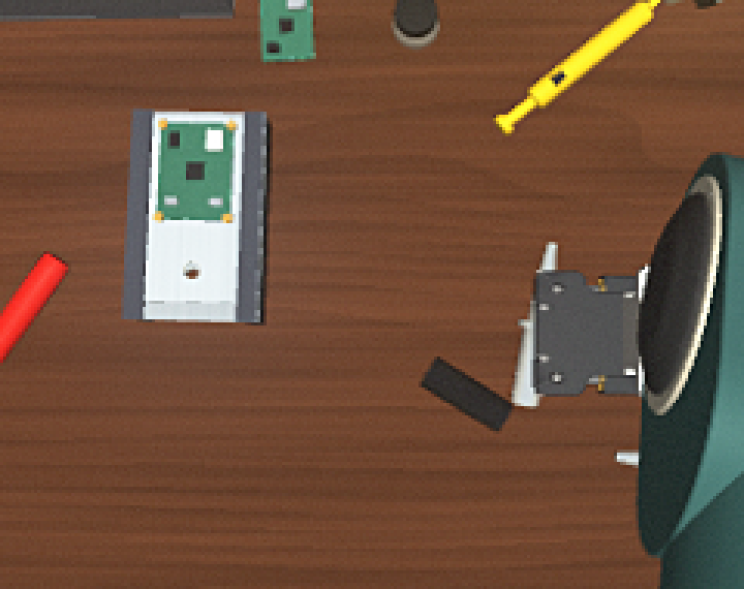

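The top view confirms it: both loose look-alikes fell over by themselves, since no contact force was recorded. The stand and its drift are unaffected.

```bash
python3 - <<'E'
from h import *
st=r.observe(); d=np.load('w2.npy')
vs,us=np.mgrid[165:205,230:270]; px=np.c_[us.ravel(),vs.ravel()]
P=at_depth('wrist',px,d[px[:,1],px[:,0]],st)
m=(P[:,2]>.100)&(P[:,2]<.112); q=P[m]; print(m.sum(),q.mean(0),q.min(0),q.max(0))
m=(P[:,2]>.057)&(P[:,2]<.066); q=P[m]; print(m.sum(),q.mean(0),q.min(0),q.max(0))
E
```

```text
200 [ 0.4587952  -0.15771882  0.10326906] [ 0.45037492 -0.16480604  0.10048753] [ 0.46575643 -0.15008523  0.10610794]
163 [ 0.46146659 -0.15851053  0.05924197] [ 0.43294585 -0.18010195  0.05700282] [ 0.47755291 -0.13612821  0.06494863]
```

Request:
send_rows([
  {"jaw": 50,"tx": 0.03,"ty": -0.03,"tz": 1.0,"ax": 0,"ay": 0,"az": 0},
  {"jaw": 50,"tx": 0.03,"ty": -0.03,"tz": 2.0,"ax": 0,"ay": 0,"az": 0},
  {"jaw": 50,"tx": 0.03,"ty": -0.03,"tz": 3.0,"ax": 0,"ay": 0,"az": 0},
  {"jaw": 50,"tx": 0.03,"ty": -0.03,"tz": 3.8,"ax": 0,"ay": 0,"az": 0},
  {"jaw": 50,"tx": 0.03,"ty": -0.03,"tz": 4.4,"ax": 0,"ay": 0,"az": 0},
  {"jaw": 50,"tx": 0.03,"ty": -0.03,"tz": 4.68,"ax": 0,"ay": 0,"az": 0},
  {"jaw": 50,"tx": 0.03,"ty": -0.03,"tz": 4.68,"ax": 0,"ay": 0,"az": 0},
  {"jaw": 50,"tx": 0.03,"ty": -0.03,"tz": 4.68,"ax": 0,"ay": 0,"az": 0},
])

```text
t: 2.67
position: [0.4584, -0.1579, 0.0795]
eef_rot: [-0.0, 1.0, -0.012, -0.0]
contact_force: [0.4, 0.2, 0.7]
gripper_width: 0.0499
finger_force: 0.0
```

Request:
send_rows([
  {"jaw": 10,"tx": 0,"ty": 0,"tz": 0,"ax": 0,"ay": 0,"az": 0},
  {"jaw": 10,"tx": 0,"ty": 0,"tz": 0,"ax": 0,"ay": 0,"az": 0},
  {"jaw": 10,"tx": 0,"ty": 0,"tz": 0,"ax": 0,"ay": 0,"az": 0},
  {"jaw": 10,"tx": 0,"ty": 0,"tz": 0,"ax": 0,"ay": 0,"az": 0},
  {"jaw": 10,"tx": 0,"ty": 0,"tz": 0,"ax": 0,"ay": 0,"az": 0},
  {"jaw": 10,"tx": 0,"ty": 0,"tz": 0,"ax": 0,"ay": 0,"az": 0},
  {"jaw": 10,"tx": 0,"ty": 0,"tz": 0,"ax": 0,"ay": 0,"az": 0},
  {"jaw": 10,"tx": 0,"ty": 0,"tz": 0,"ax": 0,"ay": 0,"az": 0},
  {"jaw": 10,"tx": 0,"ty": 0,"tz": 0,"ax": 0,"ay": 0,"az": 0},
  {"jaw": 10,"tx": 0,"ty": 0,"tz": 0,"ax": 0,"ay": 0,"az": 0},
], squeeze=50)

```text
t: 3.5
position: [0.4585, -0.1575, 0.0793]
eef_rot: [0.0, 1.0, -0.011, 0.0]
contact_force: [-0.9, -0.5, 6.1]
gripper_width: 0.0152
finger_force: 50.0
```

Request:
send_rows([
  {"jaw": 10,"tx": 0,"ty": 0,"tz": -0.3,"ax": 0,"ay": 0,"az": 0},
  {"jaw": 10,"tx": 0,"ty": 0,"tz": -0.8,"ax": 0,"ay": 0,"az": 0},
  {"jaw": 10,"tx": 0,"ty": 0,"tz": -1.4,"ax": 0,"ay": 0,"az": 0},
  {"jaw": 10,"tx": 0,"ty": 0,"tz": -2.2,"ax": 0,"ay": 0,"az": 0},
  {"jaw": 10,"tx": 0,"ty": 0,"tz": -3.0,"ax": 0,"ay": 0,"az": 0},
  {"jaw": 10,"tx": 0,"ty": 0,"tz": -3.6,"ax": 0,"ay": 0,"az": 0},
  {"jaw": 10,"tx": 0,"ty": 0,"tz": -4.0,"ax": 0,"ay": 0,"az": 0},
  {"jaw": 10,"tx": 0,"ty": 0,"tz": -4.0,"ax": 0,"ay": 0,"az": 0},
  {"jaw": 10,"tx": 0,"ty": 0,"tz": -4.0,"ax": 0,"ay": 0,"az": 0},
])

```text
t: 4.25
position: [0.4584, -0.1574, 0.1993]
eef_rot: [0.0, 1.0, -0.011, 0.0]
contact_force: [-0.1, -0.5, -1.9]
gripper_width: 0.0152
finger_force: 50.0
```

Request:
send_rows([
  {"jaw": 10,"tx": -0.05,"ty": -0.5,"tz": 0,"ax": 0,"ay": 0,"az": 0},
  {"jaw": 10,"tx": -0.1,"ty": -1.5,"tz": 0,"ax": 0,"ay": 0,"az": 0},
  {"jaw": 10,"tx": -0.2,"ty": -2.7,"tz": 0,"ax": 0,"ay": 0,"az": 0},
  {"jaw": 10,"tx": -0.3,"ty": -4,"tz": 0,"ax": 0,"ay": 0,"az": 0},
  {"jaw": 10,"tx": -0.4,"ty": -5.3,"tz": 0,"ax": 0,"ay": 0,"az": 0},
  {"jaw": 10,"tx": -0.5,"ty": -6.6,"tz": 0,"ax": 0,"ay": 0,"az": 0},
  {"jaw": 10,"tx": -0.6,"ty": -7.9,"tz": 0,"ax": 0,"ay": 0,"az": 0},
  {"jaw": 10,"tx": -0.7,"ty": -9.2,"tz": 0,"ax": 0,"ay": 0,"az": 0},
  {"jaw": 10,"tx": -0.7,"ty": -10.2,"tz": 0,"ax": 0,"ay": 0,"az": 0},
  {"jaw": 10,"tx": -0.7,"ty": -10.7,"tz": 0,"ax": 0,"ay": 0,"az": 0},
  {"jaw": 10,"tx": -0.7,"ty": -10.94,"tz": 0,"ax": 0,"ay": 0,"az": 0},
  {"jaw": 10,"tx": -0.7,"ty": -10.94,"tz": 0,"ax": 0,"ay": 0,"az": 0},
  {"jaw": 10,"tx": -0.7,"ty": -10.94,"tz": 0,"ax": 0,"ay": 0,"az": 0},
])

```text
t: 5.33
position: [0.4447, 0.1702, 0.1983]
eef_rot: [0.0, 1.0, -0.012, -0.001]
contact_force: [0.1, -0.7, -1.6]
gripper_width: 0.0151
finger_force: 50.0
```

```bash
python3 w.py w3 carriage_hole .052; python3 - <<'E'
from h import *
im,d=r.snapshot('scene'); cv2.imwrite('pics/s3.png',im); np.save('s3.npy',d)
b=r.outline_of('scene','drift_tip')[:2]; print([(x['confidence'],np.round(x['bbox'])) for x in b])
w=cv2.imread('pics/w3.png')
canvas=np.zeros((600,800,3),np.uint8)
canvas[:384,:512]=w
canvas[384:600,512:]=0
def proj(name,P):
    c,Rm,e=campose(name); p=(np.array(P)-e)@Rm; K=np.array([[c['fx'],0,c['cx']],[0,c['fy'],c['cy']],[0,0,1.]])
    return cv2.projectPoints((p*[1,-1,-1]).reshape(-1,1,3),np.zeros(3),np.zeros(3),K,np.array(c['D']))[0].reshape(-1,2)
p=proj('scene',[r.observe()['position']])[0]; print('tcp px',p)
u,v=int(p[0]),int(p[1]); cr=cv2.resize(im[v-40:v+56,u-36:u+36],(288,384),interpolation=3)
canvas[:384,512:]=cr
cv2.imwrite('pics/c3.png',canvas[:384])
E
```

```text
5.3333 [0.44466985 0.17017439 0.19833741] [ 2.15143606e-04  9.99931656e-01 -1.16692211e-02 -6.82478866e-04] 0.01763677318259525 [0.51337626 0.16885345 0.36400978]
0.64 [246.7  73.8  81.2 147.6] [[0.5567819  0.17119038 0.052     ]] 0.29063976
[(0.64, array([331., 131.,  12.,  24.])), (0.63, array([212., 174.,  21.,  39.]))]
tcp px [331.75449946 127.78066069]
```

View pics/c3.png

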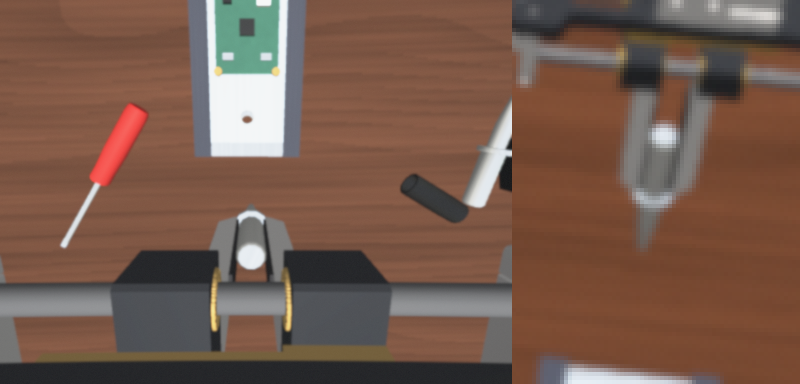

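The wrist view shows the drift held upright between the fingers, and the carriage hole at about (247,119). In the scene crop on the right, the drift hangs point down from the fingers with its tip at about (328,149) in the full picture.

```bash
python3 - <<'E'
from h import *
st=r.observe()
w=cv2.imread('pics/w3.png'); g=cv2.cvtColor(w,cv2.COLOR_BGR2GRAY)
print(g[110:129,236:258])
wt=np.clip((225.-g[111:128,238:257])/100,0,1); vs,us=np.mgrid[111:128,238:257]
m=g[111:128,238:257]<215
print('blob',us[m].min(),us[m].max(),vs[m].min(),vs[m].max(),us[m].mean(),vs[m].mean())
c=[us[m].mean(),vs[m].mean()]; print('hole',at_z('wrist',[c,[us[m].min()-.5,c[1]],[us[m].max()+.5,c[1]],[c[0],vs[m].min()-.5],[c[0],vs[m].max()+.5]],.052,st))
print('edge',at_z('wrist',[[210.5,150],[209,90],[283.5,150],[283.5,90]],.052,st))
print('tip',at_z('scene',[[328.3,149]],.1285))
im=cv2.imread('pics/s3.png'); print(cv2.cvtColor(im,cv2.COLOR_BGR2GRAY)[138:152,320:338])
E
```

```text
[[245 244 245 246 246 246 245 243 241 238 237 239 240 241 242 244 245 245
  245 246 246 246]
 [245 245 245 246 246 245 242 238 236 233 232 234 235 236 238 240 243 245
  245 246 246 246]
 [245 245 245 246 245 243 237 233 232 232 231 233 234 234 234 236 241 244
  245 246 246 246]
 [245 245 245 245 244 239 234 231 231 231 232 233 233 233 232 234 238 243
  245 246 246 246]
 [245 245 245 245 242 236 232 231 229 227 225 225 227 228 230 233 237 241
  244 245 246 246]
 [245 245 245 244 241 235 231 225 217 208 200 200 204 213 221 228 234 239
  243 245 246 246]
 [245 245 245 244 240 234 225 209 182 164 154 151 156 172 195 218 228 237
  243 245 246 246]
 [245 245 245 244 241 230 211 174 142 124 117 115 118 131 156 190 220 234
  242 245 246 246]
 [245 245 245 245 241 226 184 140 116 106 106 104 105 110 126 158 203 231
  242 245 246 246]
 [245 245 245 245 242 225 173 126 106 104 102 103 103 104 111 141 193 232
  243 245 246 246]
 [245 245 245 245 244 232 188 137 111 105 106 102 104 108 119 154 208 237
  244 246 246 246]
 [245 245 245 246 245 240 217 169 133 116 109 109 114 128 150 189 228 241
  2
[... 1454 characters left out ...]
 85  83  83  84  84  82]
 [ 81  82  81  81  81  85  93 101 106 104  98  88  83  82  82  82  83  82]
 [ 84  84  85  84  83  87  92 101 105 101  94  86  82  81  83  82  82  81]
 [ 85  85  85  85  86  87  93 100 102 100  92  85  84  84  83  84  83  84]
 [ 82  83  83  84  85  86  92  99 100  95  89  86  86  85  86  85  86  85]
 [ 80  81  80  81  81  84  90  98  97  91  85  83  83  84  84  85  85  86]
 [ 79  80  80  79  80  83  89  95  94  85  81  81  81  81  80  81  81  83]
 [ 81  82  81  81  81  83  87  91  89  83  81  81  80  80  80  79  80  80]
 [ 81  82  82  82  82  83  85  86  85  83  81  82  82  81  80  81  81  80]
 [ 81  80  81  81  81  81  82  83  83  82  82  82  83  82  82  82  82  82]]
```

Request:
send_rows([
  {"jaw": 10,"tx": 0.5,"ty": -0.02,"tz": 0,"ax": 0,"ay": 0,"az": 0},
  {"jaw": 10,"tx": 1.3,"ty": -0.05,"tz": 0,"ax": 0,"ay": 0,"az": 0},
  {"jaw": 10,"tx": 2.0,"ty": -0.09,"tz": 0,"ax": 0,"ay": 0,"az": 0},
  {"jaw": 10,"tx": 2.26,"ty": -0.09,"tz": 0.3,"ax": 0,"ay": 0,"az": 0},
  {"jaw": 10,"tx": 2.26,"ty": -0.09,"tz": 1.0,"ax": 0,"ay": 0,"az": 0},
  {"jaw": 10,"tx": 2.26,"ty": -0.09,"tz": 1.6,"ax": 0,"ay": 0,"az": 0},
  {"jaw": 10,"tx": 2.26,"ty": -0.09,"tz": 2.0,"ax": 0,"ay": 0,"az": 0},
  {"jaw": 10,"tx": 2.26,"ty": -0.09,"tz": 2.1,"ax": 0,"ay": 0,"az": 0},
  {"jaw": 10,"tx": 2.26,"ty": -0.09,"tz": 2.1,"ax": 0,"ay": 0,"az": 0},
  {"jaw": 10,"tx": 2.26,"ty": -0.09,"tz": 2.1,"ax": 0,"ay": 0,"az": 0},
])

```text
t: 6.37
position: [0.513, 0.1724, 0.1367]
eef_rot: [-0.0, 1.0, -0.011, 0.0]
contact_force: [0.3, 1.2, -1.8]
gripper_width: 0.0151
finger_force: 50.0
```

```bash
python3 - <<'E'
from h import *
st=r.observe(); print(st['position'],st['contact_force'])
im,d=r.snapshot('scene'); cv2.imwrite('pics/s4f.png',im)
w,_=r.snapshot('wrist'); cv2.imwrite('pics/w4f.png',w)
A=cv2.resize(im[170:230,290:350],(400,400),interpolation=3)
B=cv2.resize(w[150:290,180:320],(400,400),interpolation=3)
cv2.imwrite('pics/c4.png',np.hstack([A,B]))
E
```

```text
[0.51297096 0.17235626 0.13672709] [ 0.31830876  1.20454627 -1.78140377]
```

View pics/c4.png

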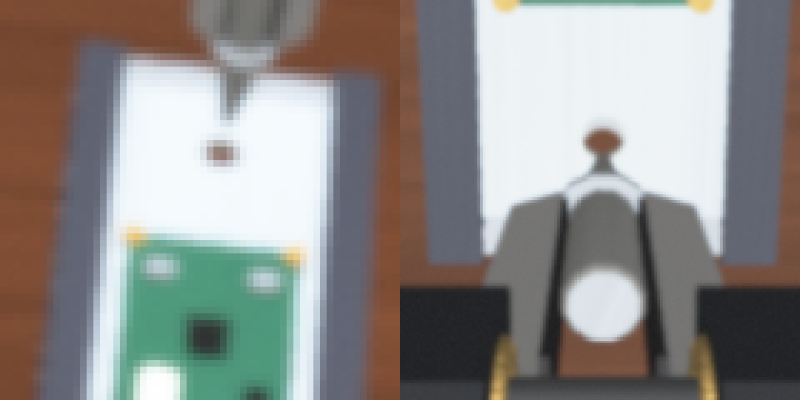

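The left (scene) crop shows the tip just above and behind the hole. In the right (wrist) crop, the tip at about (251,204) covers the lower edge of the hole at (251,198), centred laterally.

```bash
python3 - <<'E'
from h import *
st=r.observe()
for z in (.0664,): print('tip w',at_z('wrist',[[250.7,204.3]],z,st),'tip s',at_z('scene',[[324.5,188.3]],z))
print('hole w',at_z('wrist',[[251,150+137/2.857]],.052,st),'hole s',at_z('scene',[[323.0,170+149/6.667]],.052))
w=cv2.cvtColor(cv2.imread('pics/w4f.png'),cv2.COLOR_BGR2GRAY); print(w[188:214,240:262])
E
```

```text
tip w [[0.51480915 0.17242426 0.0664    ]] tip s [[0.51428808 0.17336936 0.0664    ]]
hole w [[0.51645142 0.17211419 0.052     ]] hole s [[0.51616228 0.17167775 0.052     ]]
[[241 242 242 242 242 242 242 241 241 241 242 242 242 242 242 241 241 242
  242 242 242 242]
 [241 241 242 243 242 242 242 241 240 240 240 241 241 241 241 241 241 242
  242 242 242 242]
 [241 241 242 242 242 241 241 239 238 237 237 237 238 238 239 240 241 242
  242 242 242 242]
 [241 242 242 242 242 241 238 235 232 230 230 230 231 232 234 237 239 241
  241 241 242 242]
 [241 242 242 242 241 238 234 228 226 225 224 225 226 226 228 231 235 239
  241 241 242 242]
 [241 241 242 242 239 234 228 223 219 217 217 217 218 220 222 225 231 236
  239 241 242 242]
 [241 241 242 241 236 229 222 213 202 194 191 191 195 202 213 219 225 232
  237 240 242 242]
 [241 241 241 238 232 221 205 184 164 151 144 143 149 164 183 201 215 226
  235 239 241 242]
 [241 241 240 236 225 204 172 143 121 109 106 105 109 122 142 167 195 218
  230 238 241 242]
 [241 241 239 230 211 173 135 110  99  94  93  93  94  99 107 128 163 200
  223 235 240 2
[... 792 characters left out ...]
7  98 107 148 207 234 240 242
  241 241 242 242]
 [241 242 242 243 242 240 229 189 135 105  99  97 101 131 185 227 239 241
  242 242 242 242]
 [241 242 242 242 242 236 215 162 118 101  99 100 103 116 159 213 234 240
  241 242 242 242]
 [241 242 242 241 239 226 188 142 117 109 111 110 112 115 136 180 218 233
  239 241 242 242]
 [240 240 239 234 224 202 167 147 142 138 138 139 140 137 139 156 185 214
  227 235 240 241]
 [236 232 225 212 196 182 179 182 184 182 182 182 181 181 178 178 181 187
  203 220 231 239]
 [222 209 195 187 186 196 207 213 214 213 213 214 214 213 212 212 207 197
  190 195 212 227]
 [194 184 186 197 207 216 220 222 222 222 223 223 223 223 223 223 221 217
  209 197 192 203]]
```

Request:
send_rows([
  {"jaw": 10,"tx": 0,"ty": 0.02,"tz": 0.2,"ax": 0,"ay": 0,"az": 0},
  {"jaw": 10,"tx": 0,"ty": 0.02,"tz": 0.4,"ax": 0,"ay": 0,"az": 0},
  {"jaw": 10,"tx": 0,"ty": 0.02,"tz": 0.47,"ax": 0,"ay": 0,"az": 0},
  {"jaw": 10,"tx": 0,"ty": 0.02,"tz": 0.5,"ax": 0,"ay": 0,"az": 0},
  {"jaw": 10,"tx": 0,"ty": 0.02,"tz": 0.53,"ax": 0,"ay": 0,"az": 0},
  {"jaw": 10,"tx": 0,"ty": 0.02,"tz": 0.56,"ax": 0,"ay": 0,"az": 0},
  {"jaw": 10,"tx": 0,"ty": 0.02,"tz": 0.56,"ax": 0,"ay": 0,"az": 0},
])

```text
t: 7.05
position: [0.5127, 0.1717, 0.1192]
eef_rot: [-0.0, 1.0, -0.011, -0.0]
contact_force: [-0.4, -0.7, -2.3]
gripper_width: 0.015
finger_force: 50.0
```

Request:
send_rows([
  {"jaw": 10,"tx": 0,"ty": 0,"tz": 0.03,"ax": 0,"ay": 0,"az": 0},
  {"jaw": 10,"tx": 0,"ty": 0,"tz": 0.06,"ax": 0,"ay": 0,"az": 0},
  {"jaw": 10,"tx": 0,"ty": 0,"tz": 0.09,"ax": 0,"ay": 0,"az": 0},
  {"jaw": 10,"tx": 0,"ty": 0,"tz": 0.12,"ax": 0,"ay": 0,"az": 0},
  {"jaw": 10,"tx": 0,"ty": 0,"tz": 0.12,"ax": 0,"ay": 0,"az": 0},
])

```text
t: 7.47
position: [0.5127, 0.1717, 0.1155]
eef_rot: [-0.0, 1.0, -0.011, -0.0]
contact_force: [0.6, -0.2, -1.5]
gripper_width: 0.0154
finger_force: 50.0
```

Request:
send_rows([
  {"jaw": 10,"tx": 0,"ty": 0,"tz": 0.03,"ax": 0,"ay": 0,"az": 0},
  {"jaw": 10,"tx": 0,"ty": 0,"tz": 0.05,"ax": 0,"ay": 0,"az": 0},
  {"jaw": 10,"tx": 0,"ty": 0,"tz": 0.07,"ax": 0,"ay": 0,"az": 0},
  {"jaw": 10,"tx": 0,"ty": 0,"tz": 0.07,"ax": 0,"ay": 0,"az": 0},
])

```text
t: 7.8
position: [0.5127, 0.1717, 0.1135]
eef_rot: [-0.0, 1.0, -0.011, -0.0]
contact_force: [-0.1, 1.0, -1.4]
gripper_width: 0.0151
finger_force: 50.0
```

Request:
send_rows([
  {"jaw": 10,"tx": 0,"ty": 0,"tz": 0.03,"ax": 0,"ay": 0,"az": 0},
  {"jaw": 10,"tx": 0,"ty": 0,"tz": 0.06,"ax": 0,"ay": 0,"az": 0},
  {"jaw": 10,"tx": 0,"ty": 0,"tz": 0.09,"ax": 0,"ay": 0,"az": 0},
  {"jaw": 10,"tx": 0,"ty": 0,"tz": 0.09,"ax": 0,"ay": 0,"az": 0},
])

```text
t: 8.13
position: [0.5128, 0.1718, 0.1107]
eef_rot: [-0.0, 1.0, -0.011, 0.0]
contact_force: [0.5, -0.2, -1.5]
gripper_width: 0.015
finger_force: 50.0
```

Request:
send_rows([
  {"jaw": 10,"tx": 0,"ty": 0,"tz": 0.03,"ax": 0,"ay": 0,"az": 0},
  {"jaw": 10,"tx": 0,"ty": 0,"tz": 0.06,"ax": 0,"ay": 0,"az": 0},
  {"jaw": 10,"tx": 0,"ty": 0,"tz": 0.09,"ax": 0,"ay": 0,"az": 0},
  {"jaw": 10,"tx": 0,"ty": 0,"tz": 0.09,"ax": 0,"ay": 0,"az": 0},
])

```text
t: 8.47
position: [0.5128, 0.1718, 0.108]
eef_rot: [-0.0, 1.0, -0.011, -0.0]
contact_force: [1.8, -0.1, -1.5]
gripper_width: 0.0152
finger_force: 50.0
```

Request:
send_rows([
  {"jaw": 10,"tx": 0,"ty": 0,"tz": 0.03,"ax": 0,"ay": 0,"az": 0},
  {"jaw": 10,"tx": 0,"ty": 0,"tz": 0.06,"ax": 0,"ay": 0,"az": 0},
  {"jaw": 10,"tx": 0,"ty": 0,"tz": 0.06,"ax": 0,"ay": 0,"az": 0},
])

```text
t: 8.72
position: [0.5127, 0.1718, 0.1062]
eef_rot: [-0.0, 1.0, -0.011, -0.0]
contact_force: [1.4, 0.8, 0.1]
gripper_width: 0.0154
finger_force: 50.0
```

Request:
send_rows([
  {"jaw": 10,"tx": 0,"ty": 0,"tz": 0.03,"ax": 0,"ay": 0,"az": 0},
  {"jaw": 10,"tx": 0,"ty": 0,"tz": 0.06,"ax": 0,"ay": 0,"az": 0},
  {"jaw": 10,"tx": 0,"ty": 0,"tz": 0.06,"ax": 0,"ay": 0,"az": 0},
])

```text
t: 8.97
position: [0.5127, 0.1717, 0.1044]
eef_rot: [-0.0, 1.0, -0.011, -0.0]
contact_force: [2.4, 1.2, -0.6]
gripper_width: 0.015
finger_force: 50.0
```

Request:
send_rows([
  {"jaw": 10,"tx": 0,"ty": 0,"tz": 0.03,"ax": 0,"ay": 0,"az": 0},
  {"jaw": 10,"tx": 0,"ty": 0,"tz": 0.06,"ax": 0,"ay": 0,"az": 0},
  {"jaw": 10,"tx": 0,"ty": 0,"tz": 0.06,"ax": 0,"ay": 0,"az": 0},
])

```text
t: 9.22
position: [0.5127, 0.1717, 0.1026]
eef_rot: [-0.0, 1.0, -0.011, -0.0]
contact_force: [2.6, 0.8, -0.7]
gripper_width: 0.0152
finger_force: 50.0
```

Request:
send_rows([
  {"jaw": 10,"tx": 0,"ty": 0,"tz": 0.03,"ax": 0,"ay": 0,"az": 0},
  {"jaw": 10,"tx": 0,"ty": 0,"tz": 0.06,"ax": 0,"ay": 0,"az": 0},
  {"jaw": 10,"tx": 0,"ty": 0,"tz": 0.06,"ax": 0,"ay": 0,"az": 0},
])

```text
t: 9.47
position: [0.5127, 0.1717, 0.1008]
eef_rot: [-0.0, 1.0, -0.011, -0.0]
contact_force: [3.1, 2.1, -0.6]
gripper_width: 0.0154
finger_force: 50.0
```

Request:
send_rows([
  {"jaw": 10,"tx": 0,"ty": 0,"tz": 0.03,"ax": 0,"ay": 0,"az": 0},
  {"jaw": 10,"tx": 0,"ty": 0,"tz": 0.06,"ax": 0,"ay": 0,"az": 0},
  {"jaw": 10,"tx": 0,"ty": 0,"tz": 0.06,"ax": 0,"ay": 0,"az": 0},
])

```text
t: 9.72
position: [0.5128, 0.1718, 0.099]
eef_rot: [-0.0, 1.0, -0.011, 0.0]
contact_force: [2.6, 1.7, -0.3]
gripper_width: 0.0153
finger_force: 50.0
```

Request:
send_rows([
  {"jaw": 10,"tx": 0,"ty": 0,"tz": 0.03,"ax": 0,"ay": 0,"az": 0},
  {"jaw": 10,"tx": 0,"ty": 0,"tz": 0.06,"ax": 0,"ay": 0,"az": 0},
  {"jaw": 10,"tx": 0,"ty": 0,"tz": 0.06,"ax": 0,"ay": 0,"az": 0},
])

```text
t: 9.97
position: [0.5127, 0.1718, 0.0972]
eef_rot: [-0.0, 1.0, -0.011, -0.0]
contact_force: [4.2, 2.5, 0.7]
gripper_width: 0.0153
finger_force: 50.0
```

Request:
send_rows([
  {"jaw": 10,"tx": 0,"ty": 0,"tz": 0.03,"ax": 0,"ay": 0,"az": 0},
  {"jaw": 10,"tx": 0,"ty": 0,"tz": 0.05,"ax": 0,"ay": 0,"az": 0},
  {"jaw": 10,"tx": 0,"ty": 0,"tz": 0.05,"ax": 0,"ay": 0,"az": 0},
])

```text
t: 10.22
position: [0.5127, 0.1718, 0.0958]
eef_rot: [-0.0, 1.0, -0.011, -0.0]
contact_force: [3.2, 2.2, 0.9]
gripper_width: 0.0154
finger_force: 50.0
```

Request:
send_rows([
  {"jaw": 10,"tx": 0,"ty": 0,"tz": 0.03,"ax": 0,"ay": 0,"az": 0},
  {"jaw": 10,"tx": 0,"ty": 0,"tz": 0.06,"ax": 0,"ay": 0,"az": 0},
  {"jaw": 10,"tx": 0,"ty": 0,"tz": 0.06,"ax": 0,"ay": 0,"az": 0},
])

```text
t: 10.47
position: [0.5126, 0.1718, 0.0939]
eef_rot: [-0.0, 1.0, -0.011, -0.0]
contact_force: [2.6, 3.9, 0.3]
gripper_width: 0.0153
finger_force: 50.0
```

Request:
send_rows([
  {"jaw": 10,"tx": 0,"ty": 0,"tz": 0.02,"ax": 0,"ay": 0,"az": 0},
  {"jaw": 10,"tx": 0,"ty": 0,"tz": 0.04,"ax": 0,"ay": 0,"az": 0},
  {"jaw": 10,"tx": 0,"ty": 0,"tz": 0.04,"ax": 0,"ay": 0,"az": 0},
])

```text
t: 10.72
position: [0.5126, 0.1718, 0.0927]
eef_rot: [-0.0, 1.0, -0.011, -0.0]
contact_force: [1.3, 3.8, 1.3]
gripper_width: 0.0152
finger_force: 50.0
```

Request:
send_rows([
  {"jaw": 10,"tx": -0.02,"ty": -0.02,"tz": 0,"ax": 0,"ay": 0,"az": 0},
  {"jaw": 10,"tx": -0.02,"ty": -0.02,"tz": 0.02,"ax": 0,"ay": 0,"az": 0},
  {"jaw": 10,"tx": -0.02,"ty": -0.02,"tz": 0.03,"ax": 0,"ay": 0,"az": 0},
  {"jaw": 10,"tx": -0.02,"ty": -0.02,"tz": 0.03,"ax": 0,"ay": 0,"az": 0},
])

```text
t: 11.05
position: [0.5122, 0.1721, 0.0919]
eef_rot: [0.0, 1.0, -0.012, -0.0]
contact_force: [3.2, 1.1, 0.2]
gripper_width: 0.0153
finger_force: 50.0
```

Request:
send_rows([
  {"jaw": 10,"tx": 0,"ty": 0,"tz": 0.03,"ax": 0,"ay": 0,"az": 0},
  {"jaw": 10,"tx": 0,"ty": 0,"tz": 0.05,"ax": 0,"ay": 0,"az": 0},
  {"jaw": 10,"tx": 0,"ty": 0,"tz": 0.05,"ax": 0,"ay": 0,"az": 0},
])

```text
t: 11.3
position: [0.5121, 0.1722, 0.0903]
eef_rot: [0.0, 1.0, -0.011, -0.0]
contact_force: [2.6, 0.6, 1.9]
gripper_width: 0.0155
finger_force: 50.0
```

Request:
send_rows([
  {"jaw": 10,"tx": -0.01,"ty": -0.005,"tz": 0.02,"ax": 0,"ay": 0,"az": 0},
  {"jaw": 10,"tx": -0.01,"ty": -0.005,"tz": 0.04,"ax": 0,"ay": 0,"az": 0},
  {"jaw": 10,"tx": -0.01,"ty": -0.005,"tz": 0.05,"ax": 0,"ay": 0,"az": 0},
  {"jaw": 10,"tx": -0.01,"ty": -0.005,"tz": 0.05,"ax": 0,"ay": 0,"az": 0},
])

```text
t: 11.63
position: [0.5118, 0.1724, 0.0889]
eef_rot: [0.0, 1.0, -0.011, -0.0]
contact_force: [3.3, 0.6, 0.9]
gripper_width: 0.0156
finger_force: 50.0
```

Request:
send_rows([
  {"jaw": 10,"tx": 0,"ty": 0,"tz": 0.03,"ax": 0,"ay": 0,"az": 0},
  {"jaw": 10,"tx": 0,"ty": 0,"tz": 0.05,"ax": 0,"ay": 0,"az": 0},
  {"jaw": 10,"tx": 0,"ty": 0,"tz": 0.05,"ax": 0,"ay": 0,"az": 0},
])

```text
t: 11.88
position: [0.5117, 0.1724, 0.0873]
eef_rot: [0.0, 1.0, -0.011, -0.0]
contact_force: [3.6, 0.1, 0.7]
gripper_width: 0.0154
finger_force: 50.0
```

```bash
python3 -c "
from h import *
s=r.observe(); print(s['position'],s['contact_force'],s['ft_torque'])"
```

```text
[0.51174519 0.17244262 0.08728144] [3.57999553 0.11288618 0.66627881] [-0.04465187 -0.96635241 -0.03072478]
```

Request:
send_rows([
  {"jaw": 10,"tx": 0,"ty": 0,"tz": 0.03,"ax": 0,"ay": 0,"az": 0},
  {"jaw": 10,"tx": 0,"ty": 0,"tz": 0.06,"ax": 0,"ay": 0,"az": 0},
  {"jaw": 10,"tx": 0,"ty": 0,"tz": 0.06,"ax": 0,"ay": 0,"az": 0},
])

```text
t: 12.13
position: [0.5117, 0.1725, 0.0855]
eef_rot: [-0.0, 1.0, -0.011, -0.0]
contact_force: [3.9, -0.2, 0.2]
gripper_width: 0.0151
finger_force: 50.0
```

Request:
send_rows([
  {"jaw": 10,"tx": 0,"ty": 0,"tz": 0.03,"ax": 0,"ay": 0,"az": 0},
  {"jaw": 10,"tx": 0,"ty": 0,"tz": 0.06,"ax": 0,"ay": 0,"az": 0},
  {"jaw": 10,"tx": 0,"ty": 0,"tz": 0.06,"ax": 0,"ay": 0,"az": 0},
])

```text
t: 12.38
position: [0.5117, 0.1725, 0.0837]
eef_rot: [-0.0, 1.0, -0.011, -0.0]
contact_force: [1.9, -0.3, -0.1]
gripper_width: 0.0153
finger_force: 50.0
```

Request:
send_rows([
  {"jaw": 10,"tx": 0,"ty": 0,"tz": 0.03,"ax": 0,"ay": 0,"az": 0},
  {"jaw": 10,"tx": 0,"ty": 0,"tz": 0.06,"ax": 0,"ay": 0,"az": 0},
  {"jaw": 10,"tx": 0,"ty": 0,"tz": 0.09,"ax": 0,"ay": 0,"az": 0},
  {"jaw": 10,"tx": 0,"ty": 0,"tz": 0.09,"ax": 0,"ay": 0,"az": 0},
])

```text
t: 12.72
position: [0.5118, 0.1725, 0.081]
eef_rot: [-0.0, 1.0, -0.011, -0.0]
contact_force: [2.3, -0.7, -0.4]
gripper_width: 0.0149
finger_force: 50.0
```

Request:
send_rows([
  {"jaw": 10,"tx": 0,"ty": 0,"tz": 0.03,"ax": 0,"ay": 0,"az": 0},
  {"jaw": 10,"tx": 0,"ty": 0,"tz": 0.05,"ax": 0,"ay": 0,"az": 0},
  {"jaw": 10,"tx": 0,"ty": 0,"tz": 0.05,"ax": 0,"ay": 0,"az": 0},
])

```text
t: 12.97
position: [0.5117, 0.1725, 0.0795]
eef_rot: [-0.0, 1.0, -0.011, -0.0]
contact_force: [2.0, -0.0, 0.4]
gripper_width: 0.0151
finger_force: 50.0
```

Close to home now, so I'll take 0.6 mm steps.

Request:
send_rows([
  {"jaw": 10,"tx": 0,"ty": 0,"tz": 0.02,"ax": 0,"ay": 0,"az": 0},
  {"jaw": 10,"tx": 0,"ty": 0,"tz": 0.04,"ax": 0,"ay": 0,"az": 0},
  {"jaw": 10,"tx": 0,"ty": 0,"tz": 0.06,"ax": 0,"ay": 0,"az": 0},
  {"jaw": 10,"tx": 0,"ty": 0,"tz": 0.06,"ax": 0,"ay": 0,"az": 0},
])

```text
t: 13.3
position: [0.5118, 0.1725, 0.0777]
eef_rot: [-0.0, 1.0, -0.011, -0.0]
contact_force: [2.0, -0.2, 0.7]
gripper_width: 0.0151
finger_force: 50.0
```

Request:
send_rows([
  {"jaw": 10,"tx": 0,"ty": 0,"tz": 0.01,"ax": 0,"ay": 0,"az": 0},
  {"jaw": 10,"tx": 0,"ty": 0,"tz": 0.02,"ax": 0,"ay": 0,"az": 0},
  {"jaw": 10,"tx": 0,"ty": 0,"tz": 0.02,"ax": 0,"ay": 0,"az": 0},
])

```text
t: 13.55
position: [0.5118, 0.1725, 0.0772]
eef_rot: [-0.0, 1.0, -0.011, -0.0]
contact_force: [1.7, -0.5, 1.7]
gripper_width: 0.0152
finger_force: 50.0
```

Request:
send_rows([
  {"jaw": 10,"tx": 0,"ty": 0,"tz": 0.01,"ax": 0,"ay": 0,"az": 0},
  {"jaw": 10,"tx": 0,"ty": 0,"tz": 0.01,"ax": 0,"ay": 0,"az": 0},
])

```text
t: 13.72
position: [0.5118, 0.1725, 0.0769]
eef_rot: [-0.0, 1.0, -0.011, -0.0]
contact_force: [2.8, -0.7, 2.5]
gripper_width: 0.0153
finger_force: 50.0
```

Request:
send_rows([
  {"jaw": 10,"tx": 0,"ty": 0,"tz": 0.01,"ax": 0,"ay": 0,"az": 0},
  {"jaw": 10,"tx": 0,"ty": 0,"tz": 0.01,"ax": 0,"ay": 0,"az": 0},
])

```text
t: 13.88
position: [0.5118, 0.1725, 0.0766]
eef_rot: [-0.0, 1.0, -0.011, -0.0]
contact_force: [1.1, 0.3, 2.2]
gripper_width: 0.0156
finger_force: 50.0
```

Request:
send_rows([
  {"jaw": 10,"tx": 0,"ty": 0,"tz": 0.01,"ax": 0,"ay": 0,"az": 0},
  {"jaw": 10,"tx": 0,"ty": 0,"tz": 0.01,"ax": 0,"ay": 0,"az": 0},
])

```text
t: 14.05
position: [0.5118, 0.1725, 0.0763]
eef_rot: [-0.0, 1.0, -0.011, -0.0]
contact_force: [1.7, -0.2, 2.9]
gripper_width: 0.0152
finger_force: 50.0
```

Request:
send_rows([
  {"jaw": 10,"tx": 0,"ty": 0,"tz": 0.01,"ax": 0,"ay": 0,"az": 0},
  {"jaw": 10,"tx": 0,"ty": 0,"tz": 0.01,"ax": 0,"ay": 0,"az": 0},
])

```text
t: 14.22
position: [0.5118, 0.1724, 0.0761]
eef_rot: [0.0, 1.0, -0.011, -0.0]
contact_force: [0.8, -0.3, 4.7]
gripper_width: 0.0153
finger_force: 50.0
```

Request:
send_rows([
  {"jaw": 10,"tx": 0,"ty": 0,"tz": 0.01,"ax": 0,"ay": 0,"az": 0},
  {"jaw": 10,"tx": 0,"ty": 0,"tz": 0.01,"ax": 0,"ay": 0,"az": 0},
])

```text
t: 14.38
position: [0.5119, 0.1725, 0.076]
eef_rot: [0.0, 1.0, -0.011, 0.0]
contact_force: [-0.7, -1.1, 9.1]
gripper_width: 0.0151
finger_force: 50.0
```

Request:
send_rows([
  {"jaw": 10,"tx": 0,"ty": 0,"tz": 0.01,"ax": 0,"ay": 0,"az": 0},
  {"jaw": 10,"tx": 0,"ty": 0,"tz": 0.01,"ax": 0,"ay": 0,"az": 0},
])

```text
t: 14.55
position: [0.5119, 0.1726, 0.0759]
eef_rot: [0.0, 1.0, -0.011, 0.0]
contact_force: [-2.2, -1.2, 12.1]
gripper_width: 0.0155
finger_force: 50.0
```

Request:
send_rows([
  {"jaw": 10,"tx": 0,"ty": 0,"tz": 0.006,"ax": 0,"ay": 0,"az": 0},
  {"jaw": 10,"tx": 0,"ty": 0,"tz": 0.006,"ax": 0,"ay": 0,"az": 0},
  {"jaw": 10,"tx": 0,"ty": 0,"tz": 0.006,"ax": 0,"ay": 0,"az": 0},
])

```text
t: 14.8
position: [0.512, 0.1726, 0.0759]
eef_rot: [0.0, 1.0, -0.011, 0.0]
contact_force: [-3.2, -2.2, 15.9]
gripper_width: 0.0155
finger_force: 50.0
```

Request:
send_rows([
  {"jaw": 10,"tx": 0,"ty": 0,"tz": -0.002,"ax": 0,"ay": 0,"az": 0},
  {"jaw": 10,"tx": 0,"ty": 0,"tz": -0.002,"ax": 0,"ay": 0,"az": 0},
  {"jaw": 10,"tx": 0,"ty": 0,"tz": -0.002,"ax": 0,"ay": 0,"az": 0},
  {"jaw": 10,"tx": 0,"ty": 0,"tz": -0.002,"ax": 0,"ay": 0,"az": 0},
  {"jaw": 10,"tx": 0,"ty": 0,"tz": -0.002,"ax": 0,"ay": 0,"az": 0},
  {"jaw": 10,"tx": 0,"ty": 0,"tz": -0.002,"ax": 0,"ay": 0,"az": 0},
  {"jaw": 10,"tx": 0,"ty": 0,"tz": -0.002,"ax": 0,"ay": 0,"az": 0},
  {"jaw": 10,"tx": 0,"ty": 0,"tz": -0.002,"ax": 0,"ay": 0,"az": 0},
])

```text
t: 15.47
position: [0.512, 0.1725, 0.0759]
eef_rot: [0.0, 1.0, -0.011, 0.0]
contact_force: [-2.3, -1.0, 14.3]
gripper_width: 0.0153
finger_force: 50.0
```

Request:
send_rows([
  {"jaw": 10,"tx": 0,"ty": 0,"tz": 0,"ax": 0,"ay": 0,"az": 0},
  {"jaw": 10,"tx": 0,"ty": 0,"tz": 0,"ax": 0,"ay": 0,"az": 0},
  {"jaw": 10,"tx": 0,"ty": 0,"tz": 0,"ax": 0,"ay": 0,"az": 0},
  {"jaw": 10,"tx": 0,"ty": 0,"tz": 0,"ax": 0,"ay": 0,"az": 0},
  {"jaw": 10,"tx": 0,"ty": 0,"tz": 0,"ax": 0,"ay": 0,"az": 0},
  {"jaw": 10,"tx": 0,"ty": 0,"tz": 0,"ax": 0,"ay": 0,"az": 0},
  {"jaw": 10,"tx": 0,"ty": 0,"tz": 0,"ax": 0,"ay": 0,"az": 0},
  {"jaw": 10,"tx": 0,"ty": 0,"tz": 0,"ax": 0,"ay": 0,"az": 0},
  {"jaw": 10,"tx": 0,"ty": 0,"tz": 0,"ax": 0,"ay": 0,"az": 0},
  {"jaw": 10,"tx": 0,"ty": 0,"tz": 0,"ax": 0,"ay": 0,"az": 0},
])

```text
t: 16.3
position: [0.512, 0.1726, 0.0759]
eef_rot: [0.0, 1.0, -0.011, 0.0]
contact_force: [-1.4, -2.5, 15.8]
gripper_width: 0.0157
finger_force: 50.0
```

```bash
python3 - <<'E'
from h import *
s=r.observe(); print(s['position'],s['contact_force'],s['ft_torque'])
im,d=r.snapshot('scene'); w,_=r.snapshot('wrist'); cv2.imwrite('pics/w5f.png',w)
A=cv2.resize(im[170:230,290:350],(400,400),interpolation=3)
B=cv2.resize(w[150:290,180:320],(400,400),interpolation=3)
cv2.imwrite('pics/c5.png',np.hstack([A,B]))
E
```

```text
[0.51195443 0.17255286 0.07592252] [-1.40541249 -2.5172247  15.75461982] [-0.41706531  0.62994261  0.05520647]
```

View pics/c5.png

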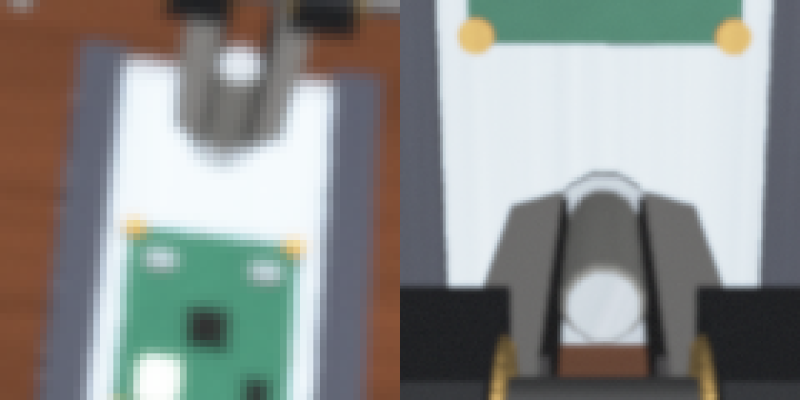

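The crops show the collar down on the carriage and the board drawn towards -x, with the fingers clear of the plate. It has been pressed at about 15 N for 1.5 s, so now I'll ease off and open.

Request:
send_rows([
  {"jaw": 10,"tx": 0,"ty": 0,"tz": -0.02,"ax": 0,"ay": 0,"az": 0},
  {"jaw": 10,"tx": 0,"ty": 0,"tz": -0.03,"ax": 0,"ay": 0,"az": 0},
  {"jaw": 40,"tx": 0,"ty": 0,"tz": -0.03,"ax": 0,"ay": 0,"az": 0},
  {"jaw": 40,"tx": 0,"ty": 0,"tz": -0.03,"ax": 0,"ay": 0,"az": 0},
  {"jaw": 40,"tx": 0,"ty": 0,"tz": -0.03,"ax": 0,"ay": 0,"az": 0},
  {"jaw": 40,"tx": 0,"ty": 0,"tz": -0.03,"ax": 0,"ay": 0,"az": 0},
  {"jaw": 40,"tx": 0,"ty": 0,"tz": -0.03,"ax": 0,"ay": 0,"az": 0},
  {"jaw": 40,"tx": 0,"ty": 0,"tz": -0.03,"ax": 0,"ay": 0,"az": 0},
])

```text
t: 17.07
position: [0.5117, 0.1725, 0.0762]
eef_rot: [-0.0, 1.0, -0.011, -0.0]
contact_force: [0.5, 0.4, 1.8]
gripper_width: 0.0399
finger_force: 0.0
```

Request:
send_rows([
  {"jaw": 40,"tx": 0,"ty": 0,"tz": -0.3,"ax": 0,"ay": 0,"az": 0},
  {"jaw": 40,"tx": 0,"ty": 0,"tz": -1.0,"ax": 0,"ay": 0,"az": 0},
  {"jaw": 40,"tx": 0,"ty": 0,"tz": -2.0,"ax": 0,"ay": 0,"az": 0},
  {"jaw": 40,"tx": -0.5,"ty": 0,"tz": -3.0,"ax": 0,"ay": 0,"az": 0},
  {"jaw": 40,"tx": -1.3,"ty": 0,"tz": -3.6,"ax": 0,"ay": 0,"az": 0},
  {"jaw": 40,"tx": -2.0,"ty": 0,"tz": -4.0,"ax": 0,"ay": 0,"az": 0},
  {"jaw": 40,"tx": -2.0,"ty": 0,"tz": -4.0,"ax": 0,"ay": 0,"az": 0},
  {"jaw": 40,"tx": -2.0,"ty": 0,"tz": -4.0,"ax": 0,"ay": 0,"az": 0},
])

```text
t: 17.73
position: [0.4519, 0.1739, 0.1976]
eef_rot: [0.0, 1.0, -0.011, 0.001]
contact_force: [1.2, -0.6, 0.0]
gripper_width: 0.0403
finger_force: 0.0
```

```bash
python3 - <<'E'
from h import *
st=r.observe(); print(st['position'],st['contact_force'])
im,d=r.snapshot('scene'); w,dw=r.snapshot('wrist')
A=cv2.resize(im[165:225,290:350],(400,400),interpolation=3)
B=cv2.resize(w[50:190,180:320],(400,400),interpolation=3)
cv2.imwrite('pics/c6.png',np.hstack([A,B]))
vs,us=np.mgrid[70:200,200:300]; px=np.c_[us.ravel(),vs.ravel()]
P=at_depth('wrist',px,dw[px[:,1],px[:,0]],st)
near=np.hypot(P[:,0]-.512,P[:,1]-.172)<.02
for lo,hi in ((.094,.106),(.0545,.060),(.049,.0535)):
    m=near&(P[:,2]>lo)&(P[:,2]<hi); q=P[m]
    if m.sum()>3:
        A_=np.c_[q[:,:2]-q[:,:2].mean(0),np.ones(len(q))]; s=np.linalg.lstsq(A_,q[:,2],rcond=None)[0]
        print(lo,m.sum(),np.round(q.mean(0),4),np.round(q.min(0),4),np.round(q.max(0),4),'slope deg',np.degrees(s[:2]))
E
```

```text
[0.4518632  0.17391848 0.19758086] [ 1.24726236 -0.59400681  0.03391496]
0.094 259 [0.5119 0.1727 0.1011] [0.5046 0.1653 0.0988] [0.5191 0.18   0.1032] slope deg [ 0.03663433 -0.47406711]
0.0545 228 [0.5132 0.1719 0.0564] [0.4931 0.1529 0.0545] [0.5314 0.1904 0.059 ] slope deg [0.47952942 0.93633084]
0.049 432 [0.5129 0.1726 0.0529] [0.4927 0.1528 0.0511] [0.5316 0.1915 0.0535] slope deg [-0.01243447 -0.10660875]
```

View pics/c6.png

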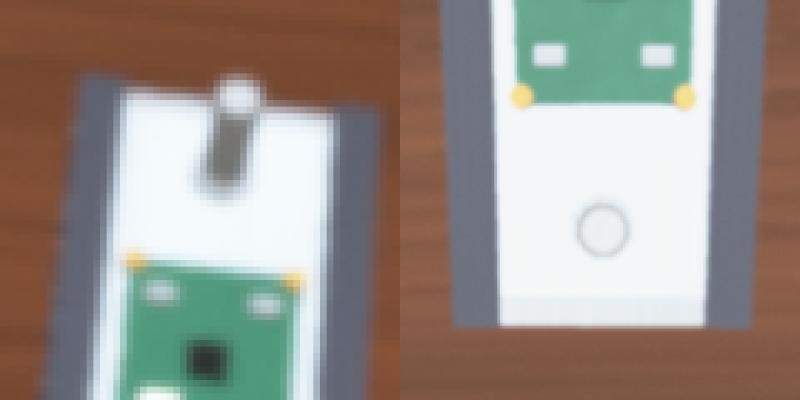

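The drift stands upright with its collar flush: the handle top is 48 mm above the plate and the tilt is under 0.5°. The gripper is clear, so I'm handing in.

```bash
python3 -c "
from station import r
print(r.sign_off())"
```

```text
the job is handed in; nothing more can be done
None
```

The drift is fully home with its collar flush; I pressed it at about 15 N for 1.5 s, let go and handed the job in after about 18 s, though the two loose look-alike drifts fell over early on without the arm touching them.

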